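# Bring the lead screw's flat under the setscrew and nip it up

## Task

The lead screw of this motor slide is loose in its coupling, and I have left the T-handle hex key standing in the coupling's setscrew. Turn the crank until the flat on the lead screw faces straight up, squarely under the setscrew, and only then turn the key clockwise until the setscrew stops dead, keeping the flat under it. Leave the key standing in the screw for my check, and do not disturb the other things on the bench.

Things in the scene. Friction and masses are not known exactly. Their poses are not given: they have to be found in the camera images.
- slide: Motor slide fixed to the bench: aluminium plate 130 x 435 x 14 mm, two bearing blocks, carriage, black square motor at its +y end, crank at its -y end. Origin on the bench straight below the lead screw's axis, which runs along y at x 0, z 75 mm. +z up. The coupling (aluminium cylinder, 48 mm diameter) spans y 90 to 150 mm; the motor's brake holds it still.
- leadscrew (a joint): Turn of the lead screw with its crank, rad. 0: flat and crank arm both point straight up. Positive: they lean by this angle towards the slide's -x. Starts between 0.6 and 1.9. Stiff (0.18 N m, about 3.5 N at the handle): it stays where it is left. Stops at +-3.1.
- flat (a point): Middle of the flat's visible part, on the lead screw's dark 20 mm journal between bearing block and coupling (slide y 70 mm). The flat is a bright milled strip 8 x 40 mm that runs on under the setscrew. Site z: the flat's outward normal; the crank arm points the same way. Straight up is square to the setscrew; within 0.15 rad will do.
- crank_handle (a point): Middle of the crank's freely revolving black grip: 19 mm diameter, 42 mm long, parallel to the lead screw, at slide y -205 mm, 55 mm from the screw's axis. The crank arm (12 mm thick) begins 23 mm to its +y; its -y end is free. Can be pinched from above across its diameter and led round its arc.
- setscrew (a joint): Turn of the M12 setscrew, rad; grows clockwise seen from above (tightening). Starts between 0 and 0.03; hard stop at 3.2, where its point is tight on the flat; beyond 2.95 counts as tight. Needs about 0.03 N m.
- screw_socket (a point): Mouth of the setscrew's hex socket (6 mm hex, 12 mm deep, 4 degrees of turning play each way). The setscrew stands upright in the top of the coupling, straight above the lead screw's axis, at slide y 105 mm; the mouth is 103 mm above the bench.
- hex_key: Loose T-handle hex key, 80 g, standing in the setscrew's socket. Origin at the stem's tip, 12 mm below the socket's mouth; z up the 6 mm steel stem. Black T-bar 90 mm long (key x), 16 mm wide (key y), 18 mm high, centred on the stem 87 mm above the origin (178 mm above the bench). It can lean and turn a little in the socket.
- tweezers: Bystander: steel tweezers lying flat, 125 x 24 x 4 mm. Origin: centre of the underside.
- mouse: Bystander: black computer mouse, 105 x 60 x 34 mm. Origin: centre of the underside.
- sample_jar: Bystander: small glass sample jar with a lid, 48 mm diameter, 62 mm high. Origin: centre of the underside.
There are look-alikes about, which are no part of the job. What is shaped like the hex_key but blue, orange or turquoise is not meant.

How it is judged (in metres and radians):
On the way, in this order (a step that is already met when the one before it is completed fails the run):
1. the flat faces up under the setscrew (within 0.15 rad) before the screw is run down (angle between flat's own z axis and vertical below 0.15 rad and value of joint setscrew below 1 rad), for 0.3 s.
2. the setscrew is run down to its stop, the flat still under it (angle between flat's own z axis and vertical below 0.15 rad and value of joint setscrew above 2.95 rad), for 0.2 s.
At the end, for the whole second after the job is handed in: The lead screw's flat faces up within 0.15 rad, the setscrew is at its stop (beyond 2.95 rad), and the key is at rest, still standing in the socket: tip within 5 mm sideways of it and at least 6 mm below its mouth, leaning under 0.25 rad. Bystanders within 25 mm of their places (all of step 2 and horizontal distance between hex_key and screw_socket below 0.005 m and z of hex_key in the frame of screw_socket below -0.006 m and angle between hex_key's own z axis and vertical below 0.25 rad and linear speed of hex_key below 0.02 m/s); the robot touches nothing.
It fails at once if the tweezers, the mouse or the sample jar is moved by more than 25 mm (distance of any of tweezers, mouse, sample_jar from where it was at the start of the episode above 0.025 m).
It also fails if it takes over 56 s, if anything falls off the work surface, if the arm or the gripper's body presses on something with over 40 N, if the wrist force passes 120 N, or if a joint passes its speed limit or range.

## Robot

A 6-joint arm with a two-finger parallel gripper is mounted at the origin on the work surface. World frame = base frame: x ahead of the robot, y to its left, z up, the work surface at z = 0. Lengths are in mm, angles in rad, forces in N, time in s.
With the tool pointing down it reaches from about 300 to 775 mm from the base axis. Payload 14.6 kg.
Tool frame: the origin (TCP) lies midway between the tips of the shut fingers; the grasp point (between the pads) lies 19 mm behind it (pinch_z is the distance from the TCP to the grasp point, in mm); z points along the fingers, y is the direction in which the jaws open and shut (so a half turn about z gives the same grasp; the last joint's range is limited). The gripper opens to 94 mm and grips with 3 to 60 N. Pads are 16 mm wide; open, the fingers measure 119 mm over their backs; the gripper's body (75 mm by 177 mm) begins 78 mm behind the grasp point.
Start: joints at [-1.34, 0.3, 1.521, -0, 1.321, -0.067], TCP at [161.373, -525.783, 205.446] pointing down, gripper open.
Joint ranges: [-3.03, 3.03], [-0.79, 2.21], [0.23, 2.52], [-1.04, 4.18], [0, 3.07], [-2.55, 2.55]. Speed limits (rad/s): [2.22, 2.22, 2.57, 3.14, 3.14, 3.14].

## Interface

Orientations are given as [roll, pitch, yaw] about the fixed x, y, z axes, in that order (R = Rz(yaw) Ry(pitch) Rx(roll)).
In Python, from cell import read_state, camera, sign_off, pinch_z gives the robot as it stands. The module is installed in compiled form; this text tells all that it offers.
- The arm moves only by the tool servo_tool, never from a script. Its argument "series" is a list of rows, each a list of 6 numbers: the shift along the tool's x, y, z in cm, then the turn, a rotation vector about the tool's x, y, z in rad. In form: [[tx, ty, tz, rx, ry, rz], ...]. A call has exactly 10 rows; each row is the pose to reach, as a shift and turn from the pose commanded when the call began, along the tool's axes at that moment; what a row does not reach only later rows make up. A row lasts 1/12 s, in which the tool goes at most 41.7 mm and 7.16 degrees, less where a joint would pass 70% of its speed; a pose out of reach is approached as far as the arm can. A call with a gripper value outside its range is refused whole. "gripper" is the finger opening in cm, from 0 to 9.4, set as the call begins (left out, the last holds). The fingers move at their own pace and stop on an object; "grip_force" is the grip in N (left out, the last holds). Time passes only in rows, so rows that repeat a pose let the fingers close, or fill a call up. It gives the time, the measured TCP pose, the force and the opening at its end, in the units of the state.
- read_state(): the state, without advancing time (a new reading comes with each control period).
- camera(name): name is "side" or "top"; returns a dict with "pixels" (384x512x3 uint8, red, green, blue), "fx", "fy", "cx", "cy" (pixels), "pose" (4x4, takes a point from camera to world coordinates). Camera axes: x right, y down, z forward; pixel columns grow to the right and rows downward; lengths in mm; the calibration is good to about 2 mm. A picture is of the moment at which its call begins. There is no depth.
- sign_off(): hands the job in, once; it reports no verdict.
The state is a dict: "clock": time; "joints": joint angles; "qd": joint speeds; "effort": joint torques, N m; "eef_pos": TCP position; "eef_rot": TCP orientation; "wrist_force": force on the tool from outside, world axes, zero at the start; "moment": the same for the moment, N m; "finger_gap": finger opening in mm.
Only numpy, scipy, OpenCV 4.12 (cv2) and the standard library are available. Lean on these libraries where they do the work, as an engineer would, in place of code of your own. Each camera call takes 0.05 s, during which the arm holds its last target.

## Working session

There is one attempt and no reset: what is moved stays moved. The work goes in short steps, Python scripts to look and compute and a tool call to move; the robot and the scene stay as the last step left them, time stands still between calls to the robot, and variables do not carry over. Pictures are saved under pics/ and viewed, and the job is handed in when it is done.

Besides the shell and the picture viewer there is one more tool, called after ">>>" as a command line: name --pt "numbers of a row" for each row, then --argument value for the rest. servo_tool: Moves the arm, as the interface text tells. Its arguments: {"type":"object","properties":{"series":{"type":"array"},"gripper":{"type":"number"},"grip_force":{"type":"number"}},"required":["series"]}

```bash
mkdir -p pics; cat > h.py <<'E'
import numpy as np, cv2
from cell import *
from scipy.spatial.transform import Rotation as R
def snap(n,f):
    c=camera(n); cv2.imwrite('pics/'+f,cv2.cvtColor(c['pixels'],cv2.COLOR_RGB2BGR)); return c
def ray(c,u,v):
    P=np.array(c['pose']); d=P[:3,:3]@np.array([(u-c['cx'])/c['fx'],(v-c['cy'])/c['fy'],1]); return P[:3,3],d
def atz(c,u,v,z):
    o,d=ray(c,u,v); return o+d*(z-o[2])/d[2]
def proj(c,p):
    P=np.array(c['pose']); q=P[:3,:3].T@(np.asarray(p,float)-P[:3,3]); return np.array([c['fx']*q[0]/q[2]+c['cx'],c['fy']*q[1]/q[2]+c['cy']])
E
python3 - <<'E'
from h import *
import pickle
for n in('side','top'):
    c=snap(n,n+'0.png'); pickle.dump(c,open(n+'0.pkl','wb')); print(n,c['fx'],c['cx'],c['cy'],np.round(c['pose'],3).tolist())
    im=cv2.imread('pics/'+n+'0.png')
print(read_state(),pinch_z)
E
```

```text
side 366.3863074365963 257.4297405879177 190.27310603333007 [[-0.986, -0.122, 0.114, 501.324], [-0.166, 0.751, -0.638, 425.411], [-0.008, -0.649, -0.761, 629.211], [0.0, 0.0, 0.0, 1.0]]
top 368.7743421731725 253.96823893259747 196.1552256171977 [[-0.013, -0.988, 0.155, 438.518], [-1.0, 0.012, -0.008, 20.373], [0.006, -0.155, -0.988, 803.277], [0.0, 0.0, 0.0, 1.0]]
{'clock': 0.1, 'joints': array([-1.33963070e+00,  3.00408910e-01,  1.52153607e+00,  1.60449972e-05,
        1.32071533e+00, -6.66165438e-02]), 'qd': array([-5.23663841e-04, -1.60273371e-03, -1.89724402e-03,  7.99187542e-05,
       -1.03113590e-03,  6.81454438e-04]), 'effort': array([ 7.30574757e-04, -5.32645476e+01, -3.53283620e+01,  7.09515042e-02,
        2.35044683e-02, -4.26154634e-05]), 'eef_pos': array([ 161.30617944, -525.55549102,  204.93948657]), 'eef_rot': array([-3.14052839e+00, -8.65785657e-05,  2.97778145e-01]), 'wrist_force': array([ 0.604376  , -0.0025557 , -0.21165205]), 'moment': array([ 0.00790159,  0.02594674, -0.02509047]), 'finger_gap': 93.94577988246459} 18.8
```

View pics/side0.png

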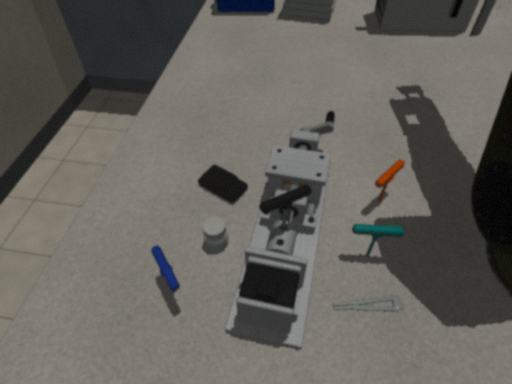

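View pics/top0.png

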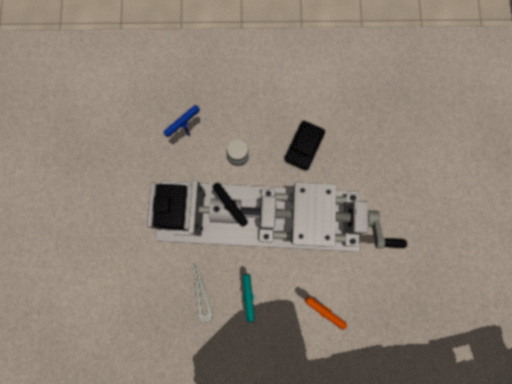

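The side view shows the slide with the motor at (270,285), the key's bar at (286,198), and the crank grip at (330,118). In the top view, the motor is at (170,207), the bar at (230,204), and the grip at (396,243). I'll zoom in.

```bash
python3 - <<'E'
import cv2
im=cv2.imread('pics/top0.png')[165:265,140:420]; cv2.imwrite('pics/top0z.png',cv2.resize(im,None,fx=2.85,fy=2.85,interpolation=cv2.INTER_CUBIC))
im=cv2.imread('pics/side0.png')[100:350,215:350]; cv2.imwrite('pics/side0z.png',cv2.resize(im,None,fx=2.4,fy=2.4,interpolation=cv2.INTER_CUBIC))
E
```

```text
(no output)
```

View pics/top0z.png

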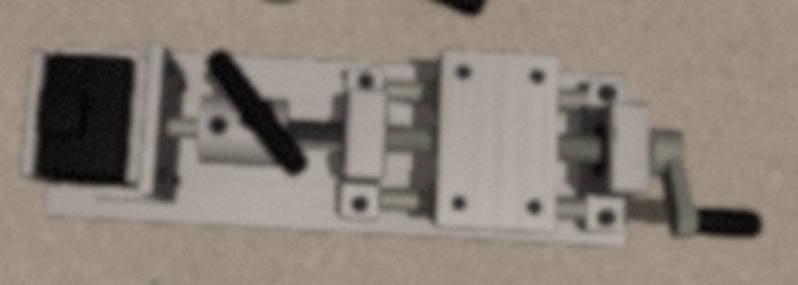

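View pics/side0z.png

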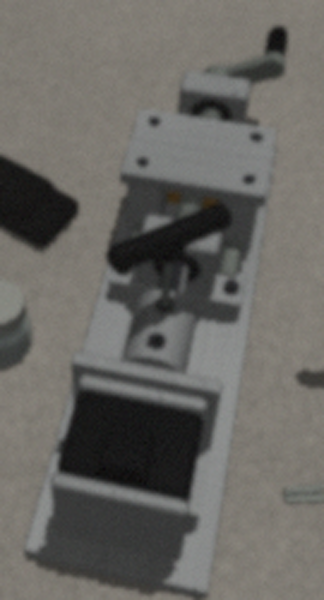

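```bash
cat >> h.py <<'E'
def T(u,v):return 140+u/2.85,165+v/2.85
def S(u,v):return 215+u/2.4,100+v/2.4
def tri(c1,p1,c2,p2):
    o1,d1=ray(c1,*p1);o2,d2=ray(c2,*p2)
    s=np.linalg.lstsq(np.c_[d1,-d2],o2-o1,rcond=None)[0]
    a=o1+s[0]*d1;b=o2+s[1]*d2; return (a+b)/2,np.linalg.norm(a-b)
E
python3 - <<'E'
from h import *
import pickle
t=pickle.load(open('top0.pkl','rb'));s=pickle.load(open('side0.pkl','rb'))
for n,p in dict(BL=(45,213),BR=(625,244),TR=(625,75),TL=(48,48)).items(): print(n,atz(t,*T(*p),14).round(1))
for n,p in dict(mx_px=(25,553),mx_mx=(208,593)).items(): print('S',n,atz(s,*S(*p),14).round(1))
def show(n,a,b):
    x,e=tri(t,T(*a),s,S(*b)); print(n,x.round(1),round(e,1)); return x
show('grip end',(755,222),(279,35)); show('grip base',(700,219),(275,58))
a=show('bar +',(218,60),(120,257)); b=show('bar -',(295,165),(220,217))
show('hub end',(667,145),(215,78))
E
```

```text
BL [470.8 223.6  14. ]
BR [ 442.4 -208.    14. ]
TR [ 569.9 -215.3   14. ]
TL [596.1 224.8  14. ]
S mx_px [595.1 220.1  14. ]
S mx_mx [467.6 226.   14. ]
grip end [ 453.3 -269.9  101. ] 4.0
grip base [ 455.8 -232.8  102.8] 3.8
bar + [553.   79.5 179.2] 3.0
bar - [490.5  33.6 177. ] 0.3
hub end [ 507.9 -221.3   81.2] 2.7
```

>>> servo_tool --pt "3.6 -1.8 0.3 0 0 -0.12" --pt "7.2 -3.5 0.7 0 0 -0.24" --pt "10.8 -5.3 1.0 0 0 -0.36" --pt "14.4 -7.0 1.4 0 0 -0.48" --pt "18.1 -8.8 1.7 0 0 -0.61" --pt "21.7 -10.6 2.1 0 0 -0.73" --pt "25.3 -12.3 2.4 0 0 -0.85" --pt "28.9 -14.1 2.8 0 0 -0.97" --pt "32.5 -15.9 3.1 0 0 -1.09" --pt "36.1 -17.6 3.5 0 0 -1.21" --gripper 5.0

```text
clock: 0.93
eef_pos: [455.9, -249.8, 170.3]
eef_rot: [-3.142, -0.0, 1.514]
wrist_force: [0.5, -0.5, 0.8]
finger_gap: 50.2
```

```bash
python3 - <<'E'
from h import *
im=[]
for n in('side','top'):
    c=camera(n); im.append(cv2.cvtColor(c['pixels'],cv2.COLOR_RGB2BGR))
a=cv2.resize(im[0][60:200,260:400],(400,400));b=cv2.resize(im[1][160:300,330:470],(400,400))
cv2.imwrite('pics/g1.png',np.hstack([a,b])); print(read_state()['eef_pos'])
E
```

```text
[ 457.37422646 -247.93957123  169.51925222]
```

View pics/g1.png

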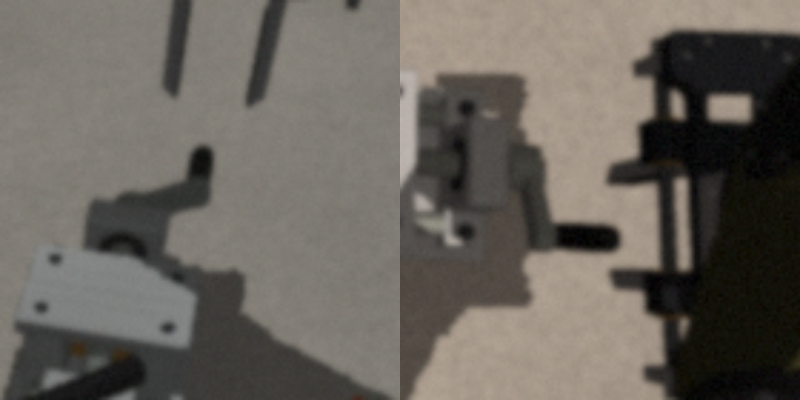

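>>> servo_tool --pt "0 0 0.8 0 0 0" --pt "0 0 1.6 0 0 0" --pt "0 0 2.4 0 0 0" --pt "0 0 3.2 0 0 0" --pt "0 0 4.0 0 0 0" --pt "0 0 4.8 0 0 0" --pt "0 0 5.4 0 0 0" --pt "0 0 5.4 0 0 0" --pt "0 0 5.4 0 0 0" --pt "0 0 5.4 0 0 0"

```text
clock: 1.87
eef_pos: [455.0, -251.8, 116.8]
eef_rot: [3.141, 0.0, 1.508]
wrist_force: [1.0, 0.2, -0.4]
finger_gap: 50.1
```

```bash
python3 - <<'E'
from h import *
im=[]
for n in('side','top'):
    c=camera(n); im.append(cv2.cvtColor(c['pixels'],cv2.COLOR_RGB2BGR))
    print(n,proj(c,read_state()['eef_pos']))
a=cv2.resize(im[0][60:200,260:400],(400,400));b=cv2.resize(im[1][160:300,330:470],(400,400))
cv2.imwrite('pics/g2.png',np.hstack([a,b])); print(read_state()['eef_pos'],read_state()['eef_rot'])
E
```

```text
side [330.31079808 113.60453264]
top [398.46766217 242.88617981]
[ 455.05957941 -251.70913787  116.88639428] [3.14087760e+00 3.68707028e-04 1.50780402e+00]
```

View pics/g2.png

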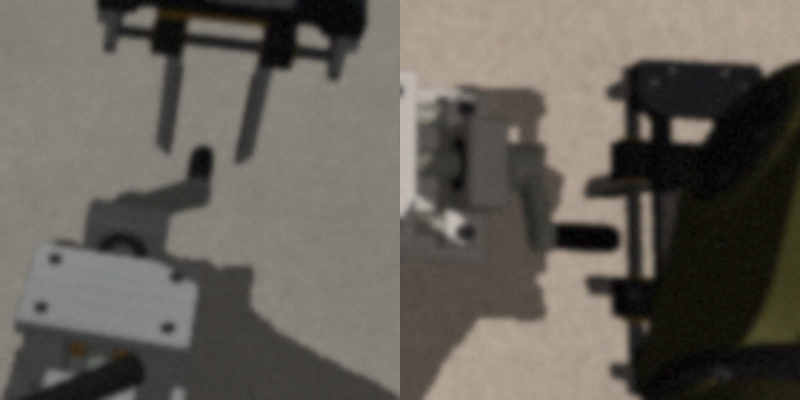

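>>> servo_tool --pt "0 0 0.8 0 0 0" --pt "0 0 1.6 0 0 0" --pt "0 0 2.4 0 0 0" --pt "0 0 3.2 0 0 0" --pt "0 0 3.4 0 0 0" --pt "0 0 3.4 0 0 0" --pt "0 0 3.4 0 0 0" --pt "0 0 3.4 0 0 0" --pt "0 0 3.4 0 0 0" --pt "0 0 3.4 0 0 0"

```text
clock: 2.8
eef_pos: [455.0, -251.7, 82.7]
eef_rot: [3.141, 0.0, 1.508]
wrist_force: [0.5, 0.9, -0.9]
finger_gap: 50.1
```

>>> servo_tool --pt "0 0 0 0 0 0" --pt "0 0 0 0 0 0" --pt "0 0 0 0 0 0" --pt "0 0 0 0 0 0" --pt "0 0 0 0 0 0" --pt "0 0 0 0 0 0" --pt "0 0 0 0 0 0" --pt "0 0 0 0 0 0" --pt "0 0 0 0 0 0" --pt "0 0 0 0 0 0" --gripper 1.0 --grip_force 20

```text
clock: 3.63
eef_pos: [454.9, -251.6, 82.5]
eef_rot: [3.141, 0.0, 1.508]
wrist_force: [0.8, 0.1, 0.1]
finger_gap: 18.0
```

```bash
python3 - <<'E'
from h import *
im=[]
for n in('side','top'):
    c=camera(n); im.append(cv2.cvtColor(c['pixels'],cv2.COLOR_RGB2BGR))
a=cv2.resize(im[0][60:200,260:400],(400,400));b=cv2.resize(im[1][160:300,330:470],(400,400))
cv2.imwrite('pics/g3.png',np.hstack([a,b])); s=read_state();print(s['eef_pos'],s['eef_rot'],s['finger_gap'],s['wrist_force'])
E
```

```text
[ 454.90882061 -251.61152746   82.47245596] [3.14144520e+00 1.76586660e-05 1.50781686e+00] 18.361784138543005 [ 1.16232544 -0.03571365 -0.35857362]
```

View pics/g3.png

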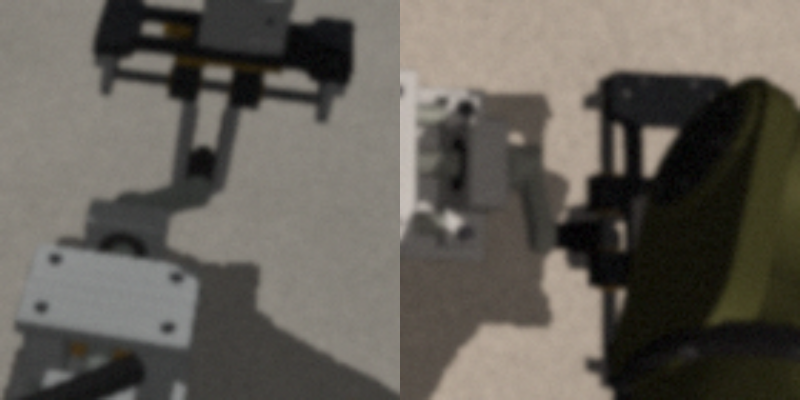

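>>> servo_tool --pt "0 0.35 -0.55 0 0 0" --pt "0 0.76 -1.06 0 0 0" --pt "0 1.23 -1.52 0 0 0" --pt "0 1.76 -1.92 0 0 0" --pt "0 2.33 -2.25 0 0 0" --pt "0 2.88 -2.5 0 0 0" --pt "0 3.51 -2.69 0 0 0" --pt "0 4.16 -2.81 0 0 0" --pt "0 4.82 -2.85 0 0 0" --pt "0 4.82 -2.85 0 0 0"

```text
clock: 4.57
eef_pos: [502.7, -254.7, 109.7]
eef_rot: [-3.138, -0.001, 1.508]
wrist_force: [3.1, -5.0, -14.8]
finger_gap: 18.9
```

>>> servo_tool --pt "0 0 0 0 0 0" --pt "0 0 0 0 0 0" --pt "0 0 0 0 0 0" --pt "0 0 0 0 0 0" --pt "0 0 0 0 0 0" --pt "0 0 0 0 0 0" --pt "0 0 0 0 0 0" --pt "0 0 0 0 0 0" --pt "0 0 0 0 0 0" --pt "0 0 0 0 0 0"

```text
clock: 5.4
eef_pos: [502.5, -254.7, 109.7]
eef_rot: [-3.139, -0.0, 1.508]
wrist_force: [2.6, -4.9, -17.7]
finger_gap: 18.0
```

```bash
python3 - <<'E'
from h import *
im=[]
for n in('side','top'):
    c=camera(n); im.append(cv2.cvtColor(c['pixels'],cv2.COLOR_RGB2BGR))
a=cv2.resize(im[0][80:220,240:380],(400,400));b=cv2.resize(im[1][160:260,190:290],(400,400),interpolation=cv2.INTER_CUBIC)
cv2.imwrite('pics/g4.png',np.hstack([a,b])); s=read_state();print(s['eef_pos'],s['eef_rot'],s['finger_gap'],s['wrist_force'])
E
```

```text
[ 502.47657883 -254.67241707  109.719796  ] [-3.13915484e+00 -4.93653830e-04  1.50769093e+00] 17.845042003206146 [  3.22714844  -5.43824374 -17.51491969]
```

View pics/g4.png

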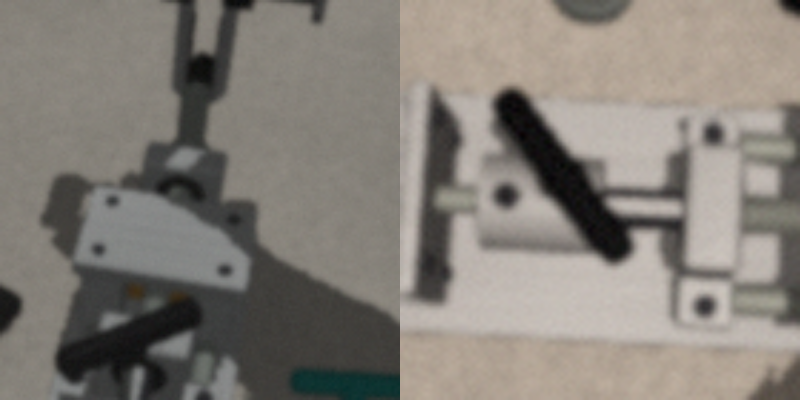

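```bash
python3 - <<'E'
from h import *
im=camera('top')['pixels'].astype(float).mean(2)
c=camera('top')
# columns 345..? zoomed 610-680 => 190+x/4
for u in range(244,260,2):
    print(u,im[203:223,u:u+2].mean(1).round().astype(int))
# bearing rods & coupling edges
o=np.array([515.8,-48.3]);xh=np.array([.998,-.062]);yh=np.array([.062,.998])
for th in(-.15,0,.15):
  p=[]
  for w in(-4,4):
    sx=-9.17*np.sin(th)+w*np.cos(th); z=75+9.17*np.cos(th)+w*np.sin(th)
    q=o+xh*sx+yh*70; p.append(proj(c,[*q,z]).round(2))
  j=[proj(c,[*(o+xh*(s*10*np.cos(.114)) +yh*70),75+s*10*np.sin(.114)]).round(2) for s in(-1,1)]
  print(th,p,j)
E
```

```text
244 [182 184 176 145  96  84 131 168 176 154 110  57  27  18  19  22  18  21
  16  18]
246 [184 183 176 150  98  85 127 172 181 168 129  77  44  49  66  75  68  52
  44  52]
248 [181 183 176 150 104  88 126 172 183 170 134  82  52  69 116 153 156 149
 141 147]
250 [182 184 177 154 111  85 118 163 184 179 144  88  54  73 125 169 184 187
 184 186]
252 [184 182 178 157 119  86 111 156 181 176 146  91  54  72 124 164 179 181
 182 183]
254 [176 173 164 141 102  76 108 154 175 177 149  98  55  62 100 129 132 130
 127 135]
256 [126 121 112  95  73  63  97 147 175 180 152 103  57  48  66  84  91  90
  90  91]
258 [ 84  85  82  78  68  58  87 136 168 171 148 100  59  44  55  68  74  77
  80  80]
-0.15 [array([250.48, 213.03]), array([250.68, 209.1 ])] [array([250.31, 217.31]), array([250.81, 207.24])]
0 [array([250.44, 213.78]), array([250.65, 209.72])] [array([250.31, 217.31]), array([250.81, 207.24])]
0.15 [array([250.41, 214.49]), array([250.61, 210.41])] [array([250.31, 217.31]), array([250.81, 207.24])]
```

```bash
python3 - <<'E'
from h import *
from scipy.optimize import least_squares
from scipy.special import erf
im=camera('top')['pixels'].astype(float).mean(2)
r=np.arange(203,220.)
for u in(249,250,251,252,253):
    y=im[203:220,u]
    def f(p):
        e=p[:4];A,D,S,B,s=p[4:]
        st=lambda x:0.5*(1+erf((r-x)/s/1.414))
        return A+(D-A)*st(e[0])+(S-D)*st(e[1])+(D-S)*st(e[2])+(B-D)*st(e[3])
    q=least_squares(lambda p:f(p)-y,[207,209,213.5,217,184,40,190,185,.9]).x
    print(u,q.round(2),'off',(q[1]+q[2]-q[0]-q[3])/2, 'th',((q[1]+q[2]-q[0]-q[3])/2+.52)/4.63)
E
```

```text
249 [206.81 208.82 213.34 216.7  181.81  37.84 189.26 176.55   1.04] off -0.6799308183357482 th -0.03454229337705145
250 [206.98 208.8  213.73 216.54 183.67  15.52 187.13 183.99   1.12] off -0.4974821433246319 th 0.004863467964442354
251 [207.09 208.9  213.78 216.56 183.24  14.77 189.75 186.51   1.12] off -0.48070625350344187 th 0.008486770301632428
252 [207.12 209.06 213.65 216.76 181.81  33.63 186.79 187.28   1.08] off -0.5860599521801078 th -0.014267808246243572
253 [207.2  209.01 213.79 216.58 181.63  20.05 185.45 176.87   1.13] off -0.4861463897785825 th 0.007311794864237047
```

>>> servo_tool --pt "0 0 0 0 0 0" --pt "0 0 0 0 0 0" --pt "0 0 0 0 0 0" --pt "0 0 0 0 0 0" --pt "0 0 -1.0 0 0 0" --pt "0 0 -2.5 0 0 0" --pt "0 0 -4.5 0 0 0" --pt "0 0 -6.5 0 0 0" --pt "0 0 -8.5 0 0 0" --pt "0 0 -10.5 0 0 0" --gripper 4.5

```text
clock: 6.48
eef_pos: [502.9, -254.6, 218.1]
eef_rot: [3.141, 0.0, 1.508]
wrist_force: [-0.6, 0.4, -0.2]
finger_gap: 45.1
```

```bash
python3 - <<'E'
from h import *
c=snap('top','t5.png');s=snap('side','s5.png')
out=[]
for n,cc,(u0,u1,v0,v1) in (('t',c,(208,252,178,230)),('s',s,(255,318,178,218))):
    g=cc['pixels'][v0:v1,u0:u1].astype(float).mean(2)
    m=(g<45).astype(np.uint8); k,l,st,ce=cv2.connectedComponentsWithStats(m)
    i=1+np.argmax(st[1:,4]); y,x=np.nonzero(l==i); p=np.c_[x+u0,y+v0].astype(np.float32)
    print(n,st[i],cv2.minAreaRect(p)); 
    mu=p.mean(0);d=np.linalg.svd(p-mu)[2][0] if 0 else np.linalg.eigh(np.cov((p-mu).T))[1][:,1]
    t=(p-mu)@d; print(mu,d,t.min(),t.max()); out.append((mu+d*t.min(),mu+d*t.max(),mu))
    cv2.imwrite('pics/m%s.png'%n,cv2.resize((l==i).astype(np.uint8)*255,None,fx=6,fy=6))
(a,b,mu)=out[0]; A=atz(c,*a,182);B=atz(c,*b,182);print(A,B,(A+B)/2,atz(c,*mu,182),np.arctan2(*(A-B)[1::-1]),np.linalg.norm(A-B))
x,e=tri(c,mu,s,out[1][2]);print(x,e)
st=read_state();print(st['eef_pos'],st['eef_rot'],st['clock'],st['joints'])
E
```

```text
t [  6   5  35  42 408] ((229.97239685058594, 203.52487182617188), (49.206077575683594, 11.44672966003418), 48.012786865234375)
[230.35785 203.84804] [0.60873578 0.79337302] -25.28040714705894 24.292488545198193
s [  5   5  51  35 764] ((288.1414489746094, 204.02450561523438), (28.464977264404297, 53.29257583618164), 64.29004669189453)
[285.5916  200.18587] [-0.91293903  0.40809598] -27.256371895592302 26.144403177925202
[557.94409475  81.77673193 182.        ] [489.87233504  30.72429815 182.        ] [523.9082149   56.25051504 182.        ] [522.95571951  55.53617374 182.        ] 0.6434880777489167 85.08886804979484
[522.95271428  56.13680984 173.38023936] 2.340274984030839
[ 503.94150971 -255.15669608  220.24660883] [3.13618513e+00 2.73123997e-03 1.50787755e+00] 6.5833 [-5.33541680e-01  3.18546113e-01  1.46200632e+00  1.81275073e-05
  1.35498212e+00 -4.70634114e-01]
```

View pics/s5.png

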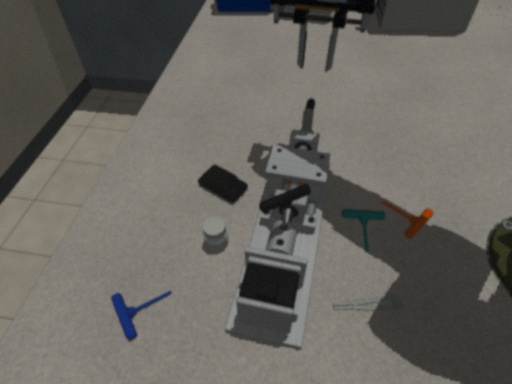

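>>> servo_tool --pt "3.1 0 0 0 0 -0.11" --pt "6.2 0 0 0 0 -0.23" --pt "9.3 0 0 0 0 -0.34" --pt "12.5 0 0 0 0 -0.46" --pt "15.6 0 0 0 0 -0.57" --pt "18.7 0 0 0 0 -0.68" --pt "21.8 0 0 0 0 -0.8" --pt "24.9 0 0 0 0 -0.91" --pt "28.0 0 0 0 0 -1.03" --pt "31.2 0.05 0 0 0 -1.14"

```text
clock: 7.42
eef_pos: [522.7, 58.2, 215.9]
eef_rot: [-3.141, -0.0, 2.654]
wrist_force: [0.5, 0.4, 0.0]
finger_gap: 44.9
```

>>> servo_tool --pt "0 0 0 0 0 -0.11" --pt "0 0 0 0 0 -0.23" --pt "0 0 0 0 0 -0.34" --pt "0 0 0 0 0 -0.46" --pt "0 0 0 0 0 -0.57" --pt "0 0 0 0 0 -0.69" --pt "0 0 0 0 0 -0.8" --pt "0 0 0 0 0 -0.91" --pt "0 0 0 0 0 -1.03" --pt "0 0 0 0 0 -1.137"

```text
clock: 8.25
eef_pos: [522.9, 56.7, 215.8]
eef_rot: [3.141, -0.0, -2.492]
wrist_force: [0.3, -0.1, 0.5]
finger_gap: 45.0
```

>>> servo_tool --pt "0 0 0 0 0 0" --pt "0 0 0 0 0 0" --pt "0 0 0 0 0 0" --pt "0 0 0 0 0 0" --pt "0 0 0 0 0 0" --pt "0 0 0 0 0 0" --pt "0 0 0 0 0 0" --pt "0 0 0 0 0 0" --pt "0 0 0 0 0 0" --pt "0 0 0 0 0 0"

```text
clock: 9.08
eef_pos: [523.1, 56.7, 215.9]
eef_rot: [3.142, -0.0, -2.499]
wrist_force: [0.3, 0.5, -0.4]
finger_gap: 45.1
```

```bash
python3 - <<'E'
from h import *
c=snap('top','t6.png');s=snap('side','s6.png')
cv2.imwrite('pics/g6.png',np.hstack([cv2.resize(s['pixels'][120:260,220:360][...,::-1],(400,400)),cv2.resize(c['pixels'][130:270,160:300][...,::-1],(400,400))]))
st=read_state();print(st['eef_pos'],st['eef_rot'],st['clock'],st['joints'])
p=st['eef_pos'];print(proj(s,p),proj(c,p))
E
```

```text
[523.07014348  56.69445617 215.95059347] [ 3.14154470e+00 -1.36834883e-05 -2.49848154e+00] 9.1833 [ 3.83297602e-02  2.38378501e-01  1.57411095e+00  3.26142564e-05
  1.32914172e+00 -2.17558549e+00]
[286.14615931 182.51259633] [228.43245687 200.95683937]
```

View pics/g6.png

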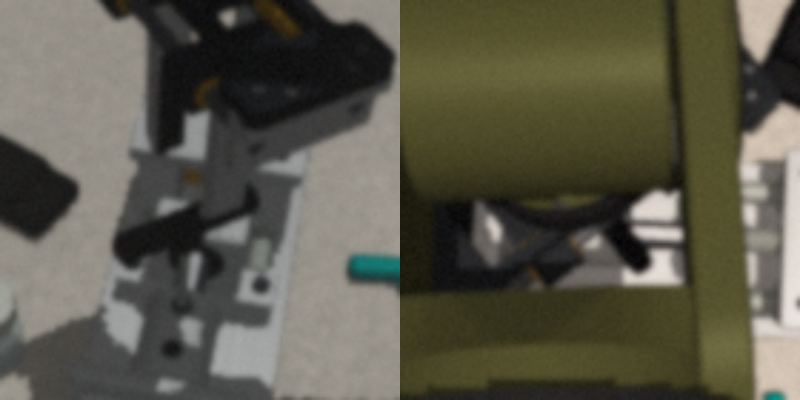

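>>> servo_tool --pt "0 0 0.7 0 0 0" --pt "0 0 1.4 0 0 0" --pt "0 0 2.1 0 0 0" --pt "0 0 2.8 0 0 0" --pt "0 0 3.5 0 0 0" --pt "0 0 4.2 0 0 0" --pt "0 0 4.9 0 0 0" --pt "0 0 5.6 0 0 0" --pt "0 0 5.6 0 0 0" --pt "0 0 5.6 0 0 0"

```text
clock: 10.02
eef_pos: [523.0, 56.7, 159.7]
eef_rot: [3.141, -0.0, -2.498]
wrist_force: [0.7, 0.2, 0.7]
finger_gap: 44.9
```

```bash
python3 - <<'E'
from h import *
c=snap('top','t7.png');s=snap('side','s7.png')
cv2.imwrite('pics/g7.png',np.hstack([cv2.resize(s['pixels'][140:260,220:340][...,::-1],(400,400)),cv2.resize(c['pixels'][160:250,180:270][...,::-1],(400,400))]))
st=read_state();print(st['eef_pos'],st['eef_rot'],st['wrist_force'])
E
```

```text
[523.28622858  56.70898165 160.29813281] [-3.14124087e+00  4.87611535e-04 -2.49839640e+00] [ 0.11744612 -0.3816551   0.65901054]
```

View pics/g7.png

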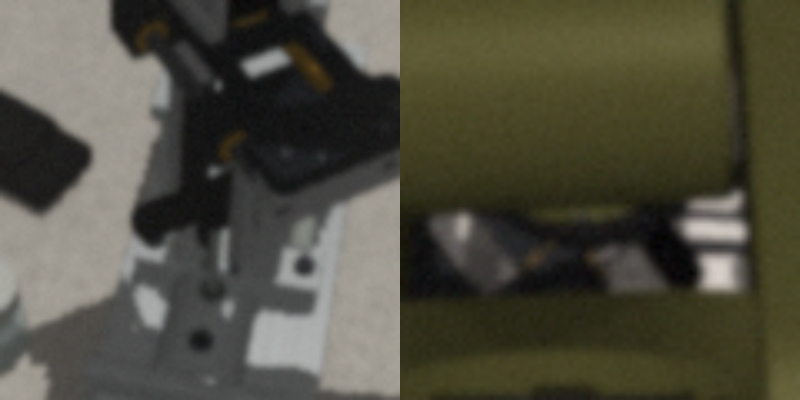

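>>> servo_tool --pt "0 0 0 0 0 0" --pt "0 0 0 0 0 0" --pt "0 0 0 0 0 0" --pt "0 0 0 0 0 0" --pt "0 0 0 0 0 0" --pt "0 0 0 0 0 0" --pt "0 0 0 0 0 0" --pt "0 0 0 0 0 0" --pt "0 0 0 0 0 0" --pt "0 0 0 0 0 0" --gripper 0.8 --grip_force 15

```text
clock: 10.95
eef_pos: [523.1, 56.7, 160.0]
eef_rot: [3.142, 0.0, -2.498]
wrist_force: [-0.1, 1.5, 0.6]
finger_gap: 16.1
```

```bash
python3 - <<'E'
from h import *
st=read_state();print(st['eef_pos'],st['eef_rot'],st['wrist_force'],st['moment'],st['finger_gap'])
E
```

```text
[523.09643357  56.74450803 159.99171496] [ 3.14156681e+00  7.09817464e-05 -2.49839304e+00] [-0.13818209  1.45056708  0.58422159] [ 0.24832348  0.06509214 -0.03359049] 16.09369187458848
```

>>> servo_tool --pt "0 0 0 0 0 0.1" --pt "0 0 0 0 0 0.2" --pt "0 0 0.01 0 0 0.3" --pt "0 0 0.01 0 0 0.4" --pt "0 0 0.01 0 0 0.5" --pt "0 0 0.02 0 0 0.6" --pt "0 0 0.02 0 0 0.7" --pt "0 0 0.02 0 0 0.8" --pt "0 0 0.02 0 0 0.9" --pt "0 0 0.03 0 0 1.0"

```text
clock: 11.78
eef_pos: [523.1, 56.9, 160.0]
eef_rot: [3.141, 0.0, 2.78]
wrist_force: [-1.9, 1.6, 4.2]
finger_gap: 16.1
```

>>> servo_tool --pt "0 0 0 0 0 0.1" --pt "0 0 0 0 0 0.2" --pt "0 0 0.01 0 0 0.3" --pt "0 0 0.01 0 0 0.4" --pt "0 0 0.01 0 0 0.5" --pt "0 0 0.02 0 0 0.6" --pt "0 0 0.02 0 0 0.7" --pt "0 0 0.02 0 0 0.8" --pt "0 0 0.02 0 0 0.9" --pt "0 0 0.03 0 0 1.0"

```text
clock: 12.62
eef_pos: [523.2, 56.8, 159.9]
eef_rot: [3.141, -0.0, 1.78]
wrist_force: [-1.5, 1.9, 7.1]
finger_gap: 15.8
```

```bash
python3 - <<'E'
from h import *
c=snap('top','t8.png');s=snap('side','s8.png')
cv2.imwrite('pics/g8.png',np.hstack([cv2.resize(s['pixels'][140:260,220:340][...,::-1],(400,400)),cv2.resize(c['pixels'][160:250,180:270][...,::-1],(400,400))]))
st=read_state();print(st['eef_pos'],st['eef_rot'],st['wrist_force'],st['moment'],st['finger_gap'],st['joints'][5])
E
```

```text
[523.16652929  56.82288825 159.89169814] [ 3.14107229e+00 -1.26080323e-04  1.78044934e+00] [-2.0291824   1.23192484  5.5060594 ] [0.22763492 0.50390478 0.10945995] 15.859214352315638 -0.1712601945021789
```

View pics/g8.png

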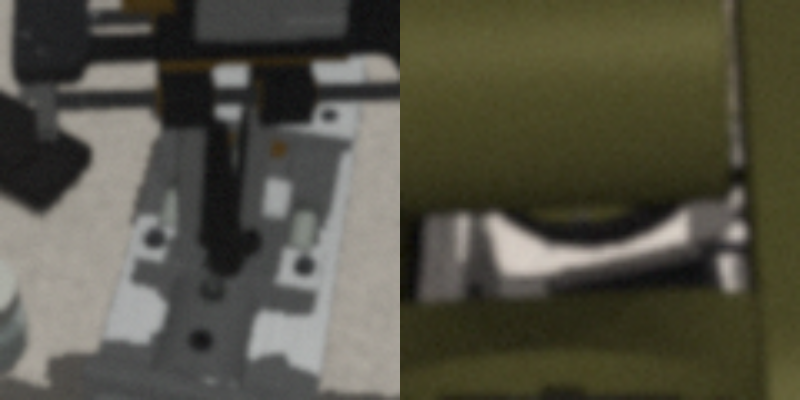

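>>> servo_tool --pt "0 0 0 0 0 0.1" --pt "0 0 0 0 0 0.2" --pt "0 0 0 0 0 0.3" --pt "0 0 0 0 0 0.4" --pt "0 0 0 0 0 0.5" --pt "0 0 0 0 0 0.6" --pt "0 0 0 0 0 0.7" --pt "0 0 0 0 0 0.8" --pt "0 0 0 0 0 0.9" --pt "0 0 0 0 0 1.0"

```text
clock: 13.55
eef_pos: [523.1, 57.0, 159.9]
eef_rot: [-3.141, -0.001, 0.78]
wrist_force: [-2.7, 1.9, 6.6]
finger_gap: 16.0
```

```bash
python3 - <<'E'
from h import *
st=read_state();print(st['eef_pos'],st['eef_rot'],st['wrist_force'],st['moment'],st['finger_gap'],st['joints'][5])
E
```

```text
[523.08971061  56.96275219 159.8543867 ] [-3.14143442e+00 -5.06664908e-04  7.79930830e-01] [-2.71939835  1.89707057  6.62328301] [ 0.56944177  0.65820186 -0.01731575] 15.950941877234875 0.8293097753004955
```

>>> servo_tool --pt "0 0 0 0 0 0.02" --pt "0 0 0 0 0 0.04" --pt "0 0 0 0 0 0.06" --pt "0 0 0 0 0 0.08" --pt "0 0 0 0 0 0.1" --pt "0 0 0 0 0 0.12" --pt "0 0 0 0 0 0.14" --pt "0 0 0 0 0 0.16" --pt "0 0 0 0 0 0.16" --pt "0 0 0 0 0 0.16"

```text
clock: 14.38
eef_pos: [523.1, 57.0, 159.8]
eef_rot: [-3.141, -0.001, 0.625]
wrist_force: [-2.6, 1.9, 6.4]
finger_gap: 16.1
```

```bash
python3 - <<'E'
from h import *
st=read_state();print(st['eef_pos'],st['eef_rot'],st['wrist_force'],st['moment'],st['finger_gap'],st['joints'][5])
E
```

```text
[523.08739835  56.98595903 159.8299871 ] [-3.14132913e+00 -5.01253264e-04  6.24794896e-01] [-2.55916082  1.86178522  6.43928019] [0.56875144 0.66443838 0.00578186] 16.124959094847213 0.9844559773476304
```

>>> servo_tool --pt "0 0 0 0 0 0.02" --pt "0 0 0 0 0 0.04" --pt "0 0 0 0 0 0.06" --pt "0 0 0 0 0 0.08" --pt "0 0 0 0 0 0.08" --pt "0 0 0 0 0 0.08" --pt "0 0 0 0 0 0.08" --pt "0 0 0 0 0 0.08" --pt "0 0 0 0 0 0.08" --pt "0 0 0 0 0 0.08"

```text
clock: 15.22
eef_pos: [523.1, 57.0, 159.9]
eef_rot: [-3.141, -0.001, 0.545]
wrist_force: [-2.0, 1.9, 6.3]
finger_gap: 16.1
```

```bash
python3 - <<'E'
from h import *
st=read_state();print(st['eef_pos'],st['eef_rot'],st['wrist_force'],st['moment'],st['finger_gap'],st['joints'][5])
E
```

```text
[523.1116107   56.98660328 159.85646786] [-3.14130977e+00 -5.85449828e-04  5.44910682e-01] [-1.95600064  1.86071216  6.3252996 ] [0.5371415  0.70229178 0.02286106] 16.089181754706935 1.0643087171350738
```

>>> servo_tool --pt "0 0 0 0 0 0.02" --pt "0 0 0 0 0 0.04" --pt "0 0 0 0 0 0.06" --pt "0 0 0 0 0 0.06" --pt "0 0 0 0 0 0.06" --pt "0 0 0 0 0 0.06" --pt "0 0 0 0 0 0.06" --pt "0 0 0 0 0 0.06" --pt "0 0 0 0 0 0.06" --pt "0 0 0 0 0 0.06"

```text
clock: 16.05
eef_pos: [523.1, 57.0, 159.9]
eef_rot: [-3.141, -0.001, 0.485]
wrist_force: [-3.1, 1.3, 6.5]
finger_gap: 16.2
```

```bash
python3 - <<'E'
from h import *
st=read_state();print(st['eef_pos'],st['eef_rot'],st['wrist_force'],st['moment'],st['finger_gap'],st['joints'][5])
E
```

```text
[523.12885567  57.00801096 159.85206548] [-3.14127430e+00 -6.13285055e-04  4.84899562e-01] [-3.10891059  1.2712268   6.54129307] [0.58092301 0.63249142 0.0429677 ] 16.184263003230072 1.124340862730335
```

>>> servo_tool --pt "0 0 0 0 0 0.02" --pt "0 0 0 0 0 0.04" --pt "0 0 0 0 0 0.06" --pt "0 0 0 0 0 0.08" --pt "0 0 0 0 0 0.1" --pt "0 0 0 0 0 0.1" --pt "0 0 0 0 0 0.1" --pt "0 0 0 0 0 0.1" --pt "0 0 0 0 0 0.1" --pt "0 0 0 0 0 0.1"

```text
clock: 16.88
eef_pos: [523.2, 57.0, 159.9]
eef_rot: [-3.141, -0.001, 0.385]
wrist_force: [-1.8, 2.7, 5.8]
finger_gap: 15.7
```

```bash
python3 - <<'E'
from h import *
c=snap('top','t9.png');s=snap('side','s9.png')
cv2.imwrite('pics/g9.png',np.hstack([cv2.resize(s['pixels'][140:260,220:340][...,::-1],(400,400)),cv2.resize(c['pixels'][160:250,180:270][...,::-1],(400,400))]))
for i in range(1):
  st=read_state();print(st['eef_pos'],st['eef_rot'],st['wrist_force'],st['moment'],st['finger_gap'],st['joints'][5])
E
```

```text
[523.15148482  56.97328421 159.84509531] [-3.14126093e+00 -6.17410614e-04  3.84912847e-01] [-1.93551899  2.0533487   4.85267006] [0.56523768 0.57763976 0.09518254] 16.008019451897212 1.224286893832622
```

View pics/g9.png

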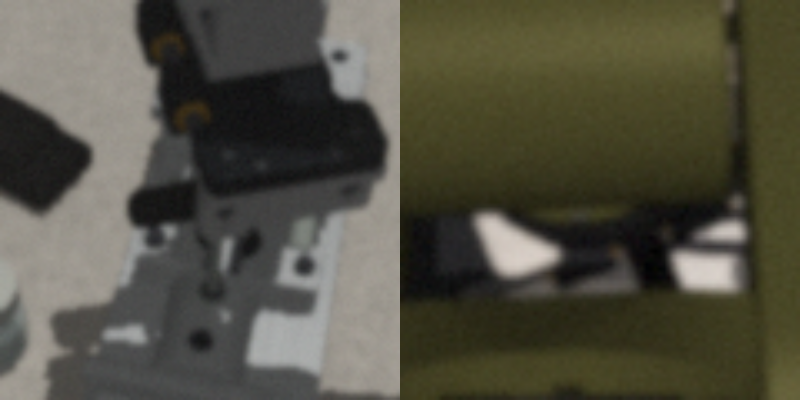

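>>> servo_tool --pt "0 0 0 0 0 0.02" --pt "0 0 0 0 0 0.04" --pt "0 0 0 0 0 0.06" --pt "0 0 0 0 0 0.08" --pt "0 0 0 0 0 0.1" --pt "0 0 0 0 0 0.1" --pt "0 0 0 0 0 0.1" --pt "0 0 0 0 0 0.1" --pt "0 0 0 0 0 0.1" --pt "0 0 0 0 0 0.1" --grip_force 20

```text
clock: 17.82
eef_pos: [523.1, 57.0, 159.8]
eef_rot: [-3.141, -0.001, 0.285]
wrist_force: [-2.0, 2.3, 5.4]
finger_gap: 15.9
```

```bash
python3 - <<'E'
from h import *
for i in range(1):
  st=read_state();print(st['eef_pos'],st['eef_rot'],st['wrist_force'],st['moment'],st['finger_gap'],st['joints'][5])
E
```

```text
[523.14771997  57.00300045 159.83745588] [-3.14116865e+00 -5.46290245e-04  2.85006262e-01] [-2.04337473  2.31698412  5.37697491] [0.66654168 0.60892581 0.09620766] 15.855253095799487 1.3242298635193215
```

```bash
python3 - <<'E'
from h import *
c=snap('top','t10.png');s=snap('side','s10.png')
cv2.imwrite('pics/g10.png',np.hstack([cv2.resize(s['pixels'][160:250,230:320][...,::-1],(400,400),interpolation=cv2.INTER_CUBIC),cv2.resize(c['pixels'][160:250,180:270][...,::-1],(400,400))]))
st=read_state();print(st['moment'])
E
```

```text
[0.57597306 0.54405478 0.10786219]
```

View pics/g10.png

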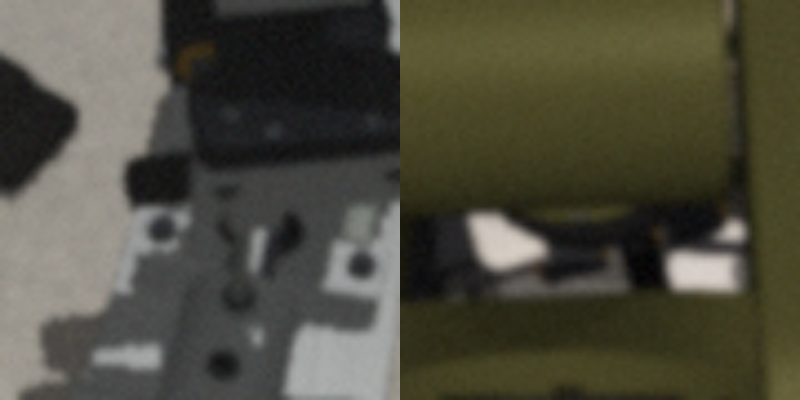

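>>> servo_tool --pt "0 0 0 0 0 0" --pt "0 0 0 0 0 0" --pt "0 0 0 0 0 0" --pt "0 0 0 0 0 0" --pt "0 0 -0.8 0 0 0" --pt "0 0 -1.6 0 0 0" --pt "0 0 -2.4 0 0 0" --pt "0 0 -3.2 0 0 0" --pt "0 0 -4.0 0 0 0" --pt "0 0 -4.8 0 0 0" --gripper 4.5

```text
clock: 18.75
eef_pos: [523.2, 56.7, 208.5]
eef_rot: [3.141, -0.001, 0.285]
wrist_force: [-1.0, -0.1, 0.5]
finger_gap: 45.0
```

```bash
python3 - <<'E'
from h import *
c=snap('top','t11.png');s=snap('side','s11.png')
cv2.imwrite('pics/g11.png',np.hstack([cv2.resize(s['pixels'][140:260,220:340][...,::-1],(400,400),interpolation=cv2.INTER_CUBIC),cv2.resize(c['pixels'][160:250,180:270][...,::-1],(400,400))]))
st=read_state();print(st['moment'],st['wrist_force'],st['eef_pos'])
E
```

```text
[-0.02357481 -0.00553369  0.06569248] [-0.17502569  0.30070289 -0.14550607] [523.59605084  56.72537856 208.96531396]
```

View pics/g11.png

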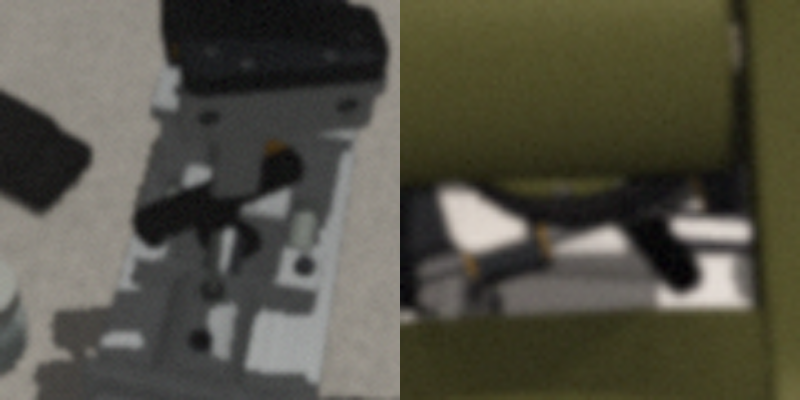

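>>> servo_tool --pt "0 0 -3 0 0 0" --pt "0 0 -5 0 0 0" --pt "-0.8 2.6 -6 0 0 0" --pt "-1.6 5.3 -6 0 0 0" --pt "-2.4 8.0 -6 0 0 0" --pt "-3.2 10.6 -6 0 0 0" --pt "-4.0 13.3 -6 0 0 0" --pt "-4.8 16.0 -6 0 0 0" --pt "-5.5 18.6 -6 0 0 0" --pt "-6.3 21.3 -6 0 0 0"

```text
clock: 19.68
eef_pos: [522.2, -166.7, 267.1]
eef_rot: [-3.141, 0.0, 0.285]
wrist_force: [1.0, -0.1, 0.2]
finger_gap: 45.3
```

```bash
cat > meas.py <<'E'
from h import *
import sys
t=sys.argv[1]
c=snap('top','t%s.png'%t);s=snap('side','s%s.png'%t)
out=[]
for n,cc,(u0,u1,v0,v1) in (('t',c,(208,252,178,230)),('s',s,(255,318,178,218))):
    g=cc['pixels'][v0:v1,u0:u1].astype(float).mean(2)
    m=(g<45).astype(np.uint8); k,l,st,ce=cv2.connectedComponentsWithStats(m)
    i=1+np.argmax(st[1:,4]); y,x=np.nonzero(l==i); p=np.c_[x+u0,y+v0].astype(np.float32)
    mu=p.mean(0);d=np.linalg.eigh(np.cov((p-mu).T))[1][:,1]
    q=(p-mu)@d; print(n,st[i],mu,d,q.min(),q.max()); out.append((mu+d*q.min(),mu+d*q.max(),mu))
(a,b,mu)=out[0]; A=atz(c,*a,182);B=atz(c,*b,182);print((A+B)/2,'ang',np.arctan2(*(A-B)[1::-1]),np.linalg.norm(A-B))
print(tri(c,mu,s,out[1][2]))
cv2.imwrite('pics/g%s.png'%t,np.hstack([cv2.resize(s['pixels'][100:260,200:360][...,::-1],(400,400),interpolation=cv2.INTER_CUBIC),cv2.resize(c['pixels'][165:245,180:260][...,::-1],(400,400),interpolation=cv2.INTER_CUBIC)]))
st=read_state();print(st['clock'],st['eef_pos'],st['moment'])
E
python3 meas.py 12
```

```text
t [  6   6  33  41 376] [229.95213 204.38298] [0.62092874 0.78386702] -24.640826476148575 24.099858920773393
s [  5   4  51  36 792] [285.83713 200.43687] [-0.90645476  0.42230294] -27.5769821058061 26.614117505846412
[522.67267656  56.71220419 182.        ] ang 0.6589851156069396 83.61499343709737
(array([522.25234696,  56.80214412, 173.58289196]), np.float64(1.8467510101924403))
19.7833 [ 522.03363635 -168.49362711  266.65194144] [ 0.05206925 -0.03448498  0.00568843]
```

View pics/g12.png

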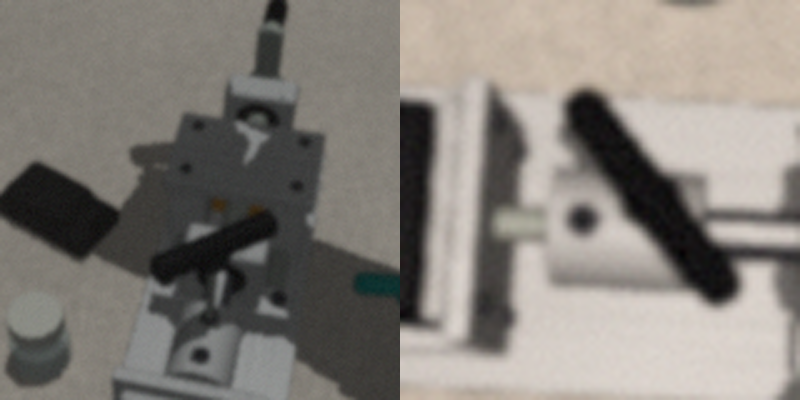

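The flat is still up and the key now lies at 0.659 rad, so it turned about 3.13 rad. The bar slipped in the jaws after that. I'll re-grip it squarely and harder to confirm the stop.

>>> servo_tool --pt "0.6 -2.1 0 0 0 -0.04" --pt "1.3 -4.3 0 0 0 -0.08" --pt "1.9 -6.4 0 0 0 -0.12" --pt "2.5 -8.5 0 0 0 -0.16" --pt "3.2 -10.7 0 0 0 -0.2" --pt "3.8 -12.8 0 0 0 -0.24" --pt "4.7 -16.0 0 0 0 -0.3" --pt "5.6 -19.0 0 0 0 -0.37" --pt "6.25 -21.2 2 0 0 -0.374" --pt "6.25 -21.25 5 0 0 -0.374"

```text
clock: 20.62
eef_pos: [523.3, 60.1, 218.9]
eef_rot: [3.139, -0.004, 0.663]
wrist_force: [1.1, 0.1, -0.6]
finger_gap: 45.0
```

>>> servo_tool --pt "0 0 0 0 0 0" --pt "0 0 0 0 0 0" --pt "0 0 0 0 0 0" --pt "0 0 1.0 0 0 0" --pt "0 0 2.0 0 0 0" --pt "0 0 3.0 0 0 0" --pt "0 0 4.0 0 0 0" --pt "0 0 5.0 0 0 0" --pt "0 0 5.7 0 0 0" --pt "0 0 5.7 0 0 0"

```text
clock: 21.45
eef_pos: [522.1, 56.0, 158.5]
eef_rot: [-3.14, 0.002, 0.659]
wrist_force: [0.1, 0.2, -0.4]
finger_gap: 44.8
```

>>> servo_tool --pt "0 0 0 0 0 0" --pt "0 0 0 0 0 0" --pt "0 0 0 0 0 0" --pt "0 0 0 0 0 0" --pt "0 0 0 0 0 0" --pt "0 0 0 0 0 0" --pt "0 0 0 0 0 0" --pt "0 0 0 0 0 0" --pt "0 0 0 0 0 0" --pt "0 0 0 0 0 0" --gripper 0.8 --grip_force 40

```text
clock: 22.28
eef_pos: [522.8, 56.2, 160.6]
eef_rot: [3.142, -0.0, 0.659]
wrist_force: [-1.2, 1.3, 4.0]
finger_gap: 16.0
```

```bash
cat >m.py <<'E'
from h import *
import time
a=[]
for i in range(3): camera('side'); a.append(read_state()['moment'])
st=read_state();print(st['clock'],st['eef_pos'],st['eef_rot'],st['wrist_force'],st['finger_gap'],np.round(a,3).tolist())
E
python3 m.py
```

```text
22.4333 [522.85476925  56.15821455 160.55265364] [ 3.14143592e+00 -3.64979127e-04  6.58833028e-01] [-0.95310402  1.55588345  5.33783208] 15.690422316628874 [[0.416, 0.241, 0.011], [0.385, 0.253, 0.022], [0.435, 0.284, -0.006]]
```

>>> servo_tool --pt "0 0 0 0 0 0.02" --pt "0 0 0 0 0 0.04" --pt "0 0 0 0 0 0.06" --pt "0 0 0 0 0 0.08" --pt "0 0 0 0 0 0.1" --pt "0 0 0 0 0 0.12" --pt "0 0 0 0 0 0.14" --pt "0 0 0 0 0 0.14" --pt "0 0 0 0 0 0.14" --pt "0 0 0 0 0 0.14"

```text
clock: 23.27
eef_pos: [522.8, 56.2, 160.5]
eef_rot: [-3.142, -0.0, 0.518]
wrist_force: [-1.0, 2.1, 5.5]
finger_gap: 15.9
```

```bash
python3 m.py
```

```text
23.4167 [522.81560911  56.21065367 160.49663631] [-3.14148720e+00 -3.59505333e-04  5.18204964e-01] [-0.99042028  2.87432438  5.6992149 ] 16.013943203653145 [[0.505, 0.319, 0.004], [0.549, 0.265, 0.008], [0.551, 0.294, -0.032]]
```

>>> servo_tool --pt "0 0 0 0 0 0.02" --pt "0 0 0 0 0 0.04" --pt "0 0 0 0 0 0.06" --pt "0 0 0 0 0 0.08" --pt "0 0 0 0 0 0.1" --pt "0 0 0 0 0 0.12" --pt "0 0 0 0 0 0.14" --pt "0 0 0 0 0 0.14" --pt "0 0 0 0 0 0.14" --pt "0 0 0 0 0 0.14"

```text
clock: 24.25
eef_pos: [522.8, 56.3, 160.5]
eef_rot: [-3.141, -0.0, 0.378]
wrist_force: [-2.3, 2.5, 5.8]
finger_gap: 15.5
```

```bash
python3 m.py
```

```text
24.4 [522.77223978  56.26661289 160.50162217] [-3.14131185e+00 -2.77318586e-04  3.78320672e-01] [-1.32765156  3.45308064  5.72973251] 15.468081736348546 [[0.704, 0.361, 0.049], [0.658, 0.419, 0.088], [0.65, 0.346, 0.075]]
```

>>> servo_tool --pt "0 0 0 0 0 0.02" --pt "0 0 0 0 0 0.04" --pt "0 0 0 0 0 0.06" --pt "0 0 0 0 0 0.08" --pt "0 0 0 0 0 0.1" --pt "0 0 0 0 0 0.12" --pt "0 0 0 0 0 0.14" --pt "0 0 0 0 0 0.16" --pt "0 0 0 0 0 0.18" --pt "0 0 0 0 0 0.2"

```text
clock: 25.23
eef_pos: [522.7, 56.3, 160.5]
eef_rot: [-3.141, -0.0, 0.178]
wrist_force: [-1.3, 2.4, 5.9]
finger_gap: 15.8
```

```bash
python3 m.py
```

```text
25.3833 [522.69174094  56.33689409 160.50076781] [-3.14121608e+00 -2.98555486e-05  1.78305807e-01] [-2.16424667  2.52979918  5.60065356] 15.730535835515157 [[0.74, 0.584, 0.139], [0.754, 0.523, 0.18], [0.718, 0.472, 0.2]]
```

>>> servo_tool --pt "0 0 0 0 0 0" --pt "0 0 0 0 0 0" --pt "0 0 0 0 0 0" --pt "0 0 0 0 0 0" --pt "0 0 0 0 0 0" --pt "0 0 -1 0 0 0" --pt "0 0 -2 0 0 0" --pt "0 0 -3 0 0 0" --pt "0 0 -4 0 0 0" --pt "0 0 -5 0 0 0" --gripper 4.5

```text
clock: 26.22
eef_pos: [522.9, 56.1, 211.9]
eef_rot: [3.141, -0.001, 0.179]
wrist_force: [0.1, 0.6, -0.6]
finger_gap: 44.8
```

>>> servo_tool --pt "0 0 -3 0 0 0" --pt "0 0 -5 0 0 0" --pt "-0.4 2.7 -6 0 0 0" --pt "-0.8 5.5 -6 0 0 0" --pt "-1.2 8.2 -6 0 0 0" --pt "-1.6 11.0 -6 0 0 0" --pt "-2.0 13.7 -6 0 0 0" --pt "-2.4 16.4 -6 0 0 0" --pt "-2.8 19.2 -6 0 0 0" --pt "-3.2 22.0 -6 0 0 0"

```text
clock: 27.05
eef_pos: [530.2, -167.4, 271.3]
eef_rot: [3.141, -0.001, 0.179]
wrist_force: [0.1, -0.5, -0.3]
finger_gap: 44.7
```

```bash
python3 meas.py 13
```

```text
t [  7   6  32  41 371] [230.30458 204.30458] [0.61006828 0.79234884] -24.815082008925522 23.960783660912192
s [  4   4  52  36 795] [285.5434  200.21635] [-0.91159527  0.41108887] -27.72762078479927 27.3966043783906
[523.02456188  56.26906348 182.        ] ang 0.6452530378102597 83.69079009075334
(array([522.60517886,  56.1962571 , 173.25038094]), np.float64(1.489162248364548))
27.15 [ 530.08055479 -169.24028443  270.76676292] [ 0.0200246   0.06966526 -0.00615786]
```

View pics/g13.png

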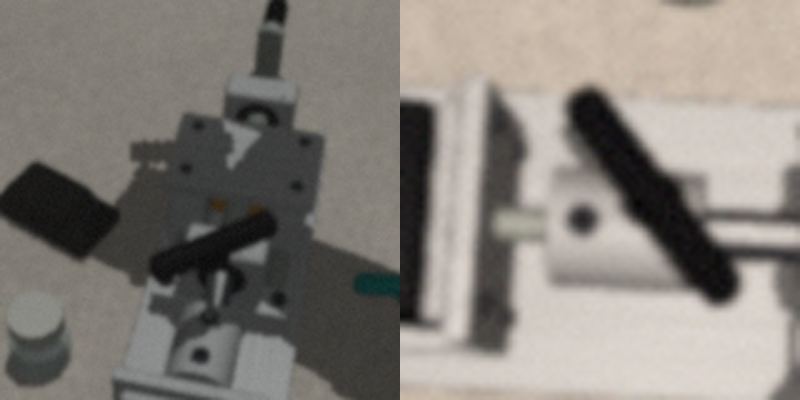

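```bash
python3 - <<'E'
from h import *
a=cv2.imread('pics/t5.png').astype(float).mean(2); b=cv2.imread('pics/t13.png').astype(float).mean(2)
print(a[203:221,250:253].mean(1).round(),b[203:221,250:253].mean(1).round(),sep='\n')
o=cv2.imread('pics/top0.png');n=cv2.imread('pics/t13.png')
cv2.imwrite('pics/cmp.png',np.hstack([o[90:340,130:430],n[90:340,130:430]]))
E
```

```text
[172. 172. 165. 144. 106.  78. 108. 150. 172. 166. 135.  83.  47.  66.
 117. 157. 172. 175.]
[206. 204. 199. 175. 129.  99. 134. 182. 204. 198. 165. 102.  61.  84.
 142. 188. 206. 208.]
```

View pics/cmp.png

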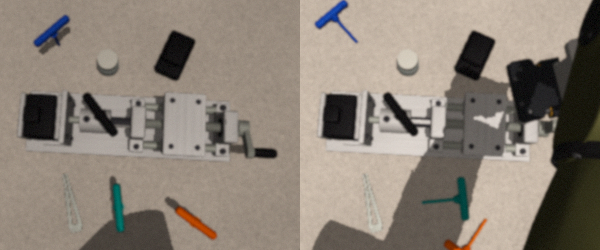

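The flat's profile hasn't changed since the crank was set. The tweezers, mouse and jar are where they were, the key is standing upright, and the gripper is clear of everything, so I'm handing in.

```bash
python3 -c "
from cell import *
s=read_state();print(s['clock'],s['wrist_force'],s['qd'].round(3));print(sign_off())"
```

```text
27.15 [ 0.19061634 -0.03258171  0.16371583] [ 0.061 -0.022  0.03   0.013 -0.002  0.056]
the job is handed in; nothing more can be done
None
```

I turned the crank until the flat faced straight up, then turned the key clockwise until the setscrew stopped. The key is still standing in the screw. I handed the job in at about 27 s of the 56 s allowed; no verdict is reported.

- **Flat:** a fit to the top camera image put it within about 0.03 rad of straight up. The image profile after tightening was the same.
- **Setscrew:** the key turned about 3.14 rad in total, as seen by the camera. I then gripped it again, harder, and turned the gripper a further 0.48 rad. The torque rose to about 0.2 N m, well above the 0.03 N m the screw needs, and the bar did not move on. I could not read the screw's angle directly. Allowing for the play in the socket, I put it between about 3.0 rad and the 3.2 rad stop.
- **Slip:** on the first tightening the bar slipped in the jaws at the stop, which is why I gripped it again to check.
- **Key:** it stands upright at its original spot, with its centre within about 1 mm of where it started.
- **Other things on the bench:** the tweezers, mouse and jar look unmoved in before and after pictures. The blue, orange and turquoise look-alike keys lie differently than at the start. I never took the arm to them, so they seem to have toppled on their own.

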